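Turn a bearing cap over and set it on its saddle

ROBOT

A 6-joint arm with a two-finger parallel gripper is mounted at the origin on the work surface. World frame = base frame: x ahead of the robot, y to its left, z up, the work surface at z = 0. Lengths are in mm, angles in rad, forces in N, time in s.
With the tool pointing down it reaches from about 375 to 975 mm from the base axis. Payload 3.8 kg.
Tool frame: the origin (TCP) lies at the very end of the fingers, on their centre line; the grasp point (between the pads) lies 19 mm behind it; z points along the fingers, y is the direction in which the jaws open and shut (so a half turn about z gives the same grasp; the last joint's range is limited). The gripper opens to 88 mm and grips with 3 to 60 N. Pads are 18 mm wide; open, the fingers measure 123 mm over their backs; the gripper's body (75 mm by 187 mm) begins 45 mm behind the grasp point.
Start: joints at [-1.274, 0.264, 1.604, -0, 1.274, -0.037], TCP at [221.148, -637.739, 210.306] pointing down, gripper open.
Joint ranges: [-2.63, 2.63], [-0.94, 2.18], [0.31, 2.57], [-1.31, 4.45], [0, 2.66], [-2.55, 2.55]. Speed limits (rad/s): [2.57, 2.57, 3.14, 3.14, 3.14, 3.14].

INTERFACE

Orientations are given as a rotation vector (axis times angle).
In Python, from station import ctrl gives the robot as it stands. Calls block until the motion is done:
- ctrl.movep(position, orientation): joint-space move of the TCP to a pose.
- ctrl.move_straight(position, vel=150, orientation=None, threshold=None): straight line of the TCP; orientation=None keeps the orientation; vel is the mean speed in mm/s. With threshold (N) it stops when the force on the tool has changed by that much, and returns True; else False.
- ctrl.set_joints(angles): joint-space move.
- ctrl.set_gripper(opening, newtons=None): finger opening in mm; newtons is the grip in N (None keeps the last); returns when the fingers have stopped.
- ctrl.hold(seconds).
- ctrl.solve_ik(position, orientation): joint angles nearest the present ones, or None.
- ctrl.grab_frame(name): name is "scene" or "top" or "wrist"; returns a dict with "image" (480x640x3 uint8, blue, green, red), "fx", "fy", "cx", "cy" (pixels), "rvec" (rotation vector, rad) and "tvec" (3), from world to camera coordinates, as OpenCV has them. Camera axes: x right, y down, z forward; pixel columns grow to the right and rows downward; lengths in mm; the calibration is good to about 2 mm. The wrist camera is an equidistant fisheye: a pixel r from the principal point sees the ray r / f radians off the axis. A picture is of the moment at which its call begins. There is no depth.
A pose or a line that the arm cannot do raises ctrl.PlanningError and nothing moves.
- ctrl.finish_job(): hands the job in, once; it reports no verdict.
Readings, each from a call of its own:
- ctrl.current_t(): time.
- ctrl.current_joint_positions(): joint angles.
- ctrl.current_dq(): joint speeds.
- ctrl.current_effort(): joint torques, N m.
- ctrl.current_position(): TCP position.
- ctrl.current_tcp_rot(): TCP orientation.
- ctrl.current_force(): force on the tool from outside, world axes, zero at the start.
- ctrl.current_torque(): the same for the moment, N m.
- ctrl.current_opening(): finger opening in mm.
Only numpy, scipy, OpenCV 4.12 (cv2) and the standard library are available. Lean on these libraries where they do the work, as an engineer would, in place of code of your own. Each camera call takes 0.05 s, during which the arm holds its last target.

TASK

The loose bearing cap lies on the bench with its joint face up. Turn it over by laying it down on its side on the bench, letting go and taking it again from the other side, then set it gently on the open saddle of the crankcase, joint face fully down between the two lips, centred on the saddle, with its stepped shoulder on the same side of the crankcase as the step of the cap that is already fitted. Let go of it and leave the other things on the bench where they are.

Things in the scene. Friction and masses are not known exactly. Their poses are not given: they have to be found in the camera images.
- cap: Loose aluminium bearing cap, about 0.27 kg: block 60 mm long (y), 40 thick (x), 50 high (z). Origin: centre of the crown face; z points out through the opposite joint face: up at the start, straight down when fitted. Grip its flat x or y end faces; it lies steadily on an x face. At +y the crown corner is cut by a square step, 14 mm in y, 8 in z: that end face spans only z = 8 to 50 mm.
- cap_joint (a point): Centre of the cap's joint face, 50 mm along z from the cap's origin; axes as the cap. The joint face is two feet, each 12 mm long, at the two y ends, with a half-round bore of 18 mm radius along x between them (this point is in the middle of the bore's mouth).
- cap_step (a point): Middle of the step's floor at the cap's +y end: 23 mm along y and 8 mm along z from the cap's origin; axes as the cap.
- crankcase: Fixed aluminium crankcase half on the bench, 260 mm long (x, the crankshaft line) by 150 mm wide (y), 36 mm high, with end walls up to 56 mm at x = +-114 mm. Origin: centre of its underside. It carries two saddles 120 mm apart along x (at x = -60 and +60 mm); which of the two is open varies.
- open_saddle: The saddle without a cap, fixed on the crankcase: 40 mm thick along x (the crankshaft line), 130 mm long along y, half-round bore along x in its middle. Origin: centre of its underside, 36 mm above the bench. The flat seat is 35 mm higher, 71 mm above the bench. Two lips 4 mm high, 10 mm long stand on it, inner faces at y = +-32 mm: the cap fits between with 2 mm spare at each end.
- seat (a point): Centre of the open saddle's seat plane; axes as the saddle: x along the crankshaft, y towards the side on which the steps of the caps belong, z up.
- fitted_saddle: The other saddle, same shape and same axes, fixed, with an identical cap already bolted on it, step towards its +y. Origin: centre of the saddle's underside. The top of its cap is 85 mm above its origin, bolt heads to 92 mm.
- oil_bottle: Bystander: plastic bottle, 60 mm diameter, 120 mm high; origin at centre of its underside.
- bolt_jar: Bystander: glass jar with a lid, 60 mm diameter, 70 mm high; origin at centre of its underside.
- spanner: Bystander: 180 mm spanner lying flat beyond the work, handle towards its -x; origin near the middle of its underside.
- socket: Bystander: small steel socket, 28 mm diameter, 40 mm high; origin at centre of its underside.
Mind the look-alikes: they are no part of the job. What is shaped like the cap but purple is not meant.

How it is judged (in metres and radians):
On the way:
1. the cap lies still on its side (a side or end face down), let go (angle between cap's own z axis and vertical between 1.4 and 1.74 rad and contact force between the fingers and cap below 0.1 N and linear speed of cap below 0.03 m/s and height (world z) of cap below 0.04 m), for 0.1 s.
At the end, for the whole second after the job is handed in: The cap rests on the open saddle, released and still, crown up (within 0.06 rad), joint face on the seat within 2 mm in height, between the lips (within 3 mm along y), centred within 5 mm along the crankshaft, square to the saddle within 0.1 rad, with its step on the saddle's +y side (angle between cap's own z axis and vertical above 3.08 rad and x of cap_joint in the frame of seat between -0.005 and 0.005 m and y of cap_joint in the frame of seat between -0.003 and 0.003 m and z of cap_joint in the frame of seat between -0.002 and 0.002 m and angle between the y axis of cap and the y axis of seat, either way round below 0.1 rad and y of cap_step in the frame of seat above 0.015 m and linear speed of cap below 0.01 m/s); the robot touches nothing.
It fails at once if the cap is dropped or banged onto the open saddle (over 80 N) (contact force between cap and open_saddle above 80 N).
It fails at once if a bystander is moved more than 30 mm (distance of any of oil_bottle, bolt_jar, spanner, socket from where it was at the start of the episode above 0.03 m).
It also fails if it takes over 61 s, if anything falls off the work surface, if the arm or the gripper's body presses on something with over 40 N, if the wrist force passes 120 N, or if a joint passes its speed limit or range.

## Working session

There is one attempt and no reset: what is moved stays moved. The work goes in short steps, each a Python script; the robot and the scene stay as the last script left them, time stands still between calls to the robot, and variables do not carry over. Pictures are saved under pics/ and viewed, and the job is handed in when it is done.

```bash
ls; mkdir -p pics
cat > h.py <<'E'
import numpy as np, cv2
from station import ctrl
def grab(name,fn):
    f=ctrl.grab_frame(name); cv2.imwrite('pics/'+fn+'.png',f['image'])
    import pickle; pickle.dump(f,open('pics/'+fn+'.pkl','wb')); return f
def load(fn):
    import pickle; return pickle.load(open('pics/'+fn+'.pkl','rb'))
def KRt(f):
    K=np.array([[f['fx'],0,f['cx']],[0,f['fy'],f['cy']],[0,0,1.]]); R=cv2.Rodrigues(np.array(f['rvec'],float))[0]; return K,R,np.array(f['tvec'],float).ravel()
def ray(f,px,fish=False):
    K,R,t=KRt(f); u=(px[0]-f['cx'])/f['fx']; v=(px[1]-f['cy'])/f['fy']
    if fish:
        r=np.hypot(u,v); d=np.array([u/r*np.sin(r),v/r*np.sin(r),np.cos(r)]) if r>1e-9 else np.array([0,0,1.])
    else: d=np.array([u,v,1.])
    d=R.T@d; return -R.T@t, d/np.linalg.norm(d)
def onz(f,px,z,fish=False):
    c,d=ray(f,px,fish); return c+d*(z-c[2])/d[2]
def tri(obs):
    A=np.zeros((3,3));b=np.zeros(3);L=[]
    for f,px,fi in obs:
        c,d=ray(f,px,fi);P=np.eye(3)-np.outer(d,d);A+=P;b+=P@c;L.append((c,P))
    x=np.linalg.solve(A,b); return x,[float(np.linalg.norm(P@(x-c))) for c,P in L]
def proj(f,X,fish=False):
    K,R,t=KRt(f); p=(R@np.atleast_2d(X).T).T+t
    if fish:
        r=np.hypot(p[:,0],p[:,1]); th=np.arctan2(r,p[:,2]); s=th/np.maximum(r,1e-9)
        return np.c_[f['cx']+f['fx']*p[:,0]*s, f['cy']+f['fy']*p[:,1]*s]
    return np.c_[f['cx']+f['fx']*p[:,0]/p[:,2], f['cy']+f['fy']*p[:,1]/p[:,2]]
E
python3 - <<'E'
from h import *
for n in ['scene','top','wrist']:
    f=grab(n,n+'0'); K,R,t=KRt(f); print(n,f['fx'],f['cx'],f['cy'],-R.T@t,R[2])
E
```

```text
pics
scene 499.7908298706397 321.77049782463746 241.09762443255292 [1273.08084668  214.21030441 1024.05164638] [-0.59817937 -0.19058475 -0.77836938]
top 545.3438729514605 317.87201174048096 237.03211563795156 [ 390.49554827    4.00829705 1436.27758749] [ 0.11943472 -0.01190237 -0.99277071]
wrist 371.64829954431775 317.039797368257 243.5392851320261 [ 293.81563967 -612.76314358  383.81678467] [-0.28122475 -0.09591073 -0.95483704]
```

View pics/scene0.png

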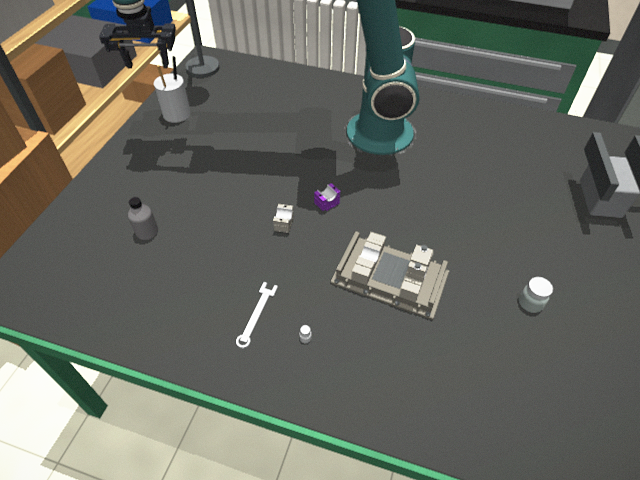

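View pics/top0.png

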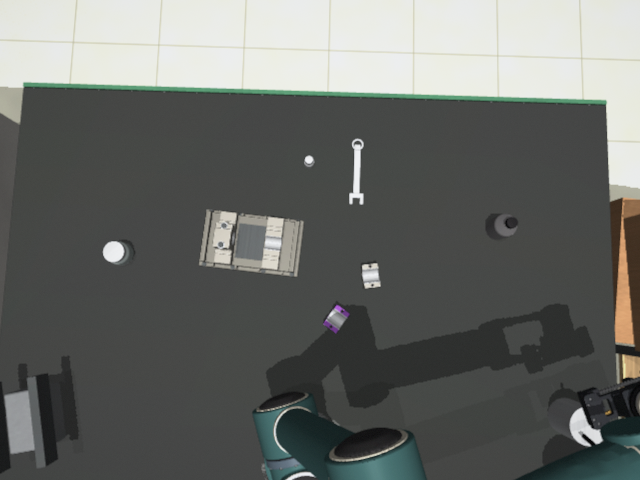

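View pics/wrist0.png

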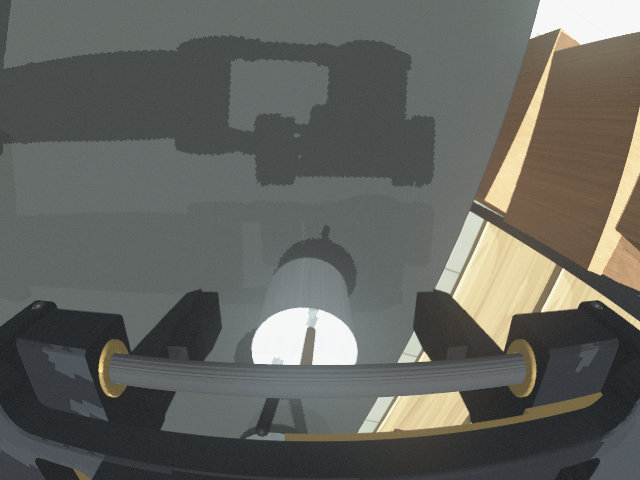

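Candidates for the cap:
- Loose aluminium cap: top (371,275), scene (284,218).
- Purple look-alike: top (336,318), scene (327,197).
- Fitted cap on the crankcase: top (224,236), scene (421,260).

I choose the loose aluminium one. The open saddle is the right one in the top view, at (273,243). The gripper starts just over a pen cup. Next I take close crops.

Run:
```python
from h import *
a=load('top0');b=load('scene0')
print('cap',tri([(a,(371,275),0),(b,(284,213),0)]))
print('cap z50',onz(a,(371,275),50),'crank',onz(a,(252,243),50),'open',onz(a,(273,243),71),'purple',onz(a,(336,318),50))
for n,p in [('oil',(504,224)),('jar',(116,252)),('socket',(309,160)),('spanner',(357,172))]: print(n,onz(a,p,40))
A=cv2.resize(a['image'][195:335,195:395],None,fx=4,fy=4,interpolation=cv2.INTER_CUBIC)
B=cv2.resize(b['image'][170:320,260:460],None,fx=4,fy=4,interpolation=cv2.INTER_CUBIC)
cv2.imwrite('pics/cA.png',A);cv2.imwrite('pics/cB.png',B)
```

```text
cap (array([ 463.67682154, -149.61253466,   47.19698412]), [0.9303611603462191, 0.9303611603462806])
cap z50 [ 463.79602662 -150.19899431   50.        ] crank [537.28013771 155.08449473  50.        ] open [536.5070533  100.08522165  71.        ] purple [353.34677263 -63.53642369  50.        ]
oil [ 605.98215718 -495.64321692   40.        ]
jar [505.66917084 502.15952488  40.        ]
socket [761.24914509  15.79464004  40.        ]
spanner [ 732.8144757 -110.75595     40.       ]
```

View pics/cA.png

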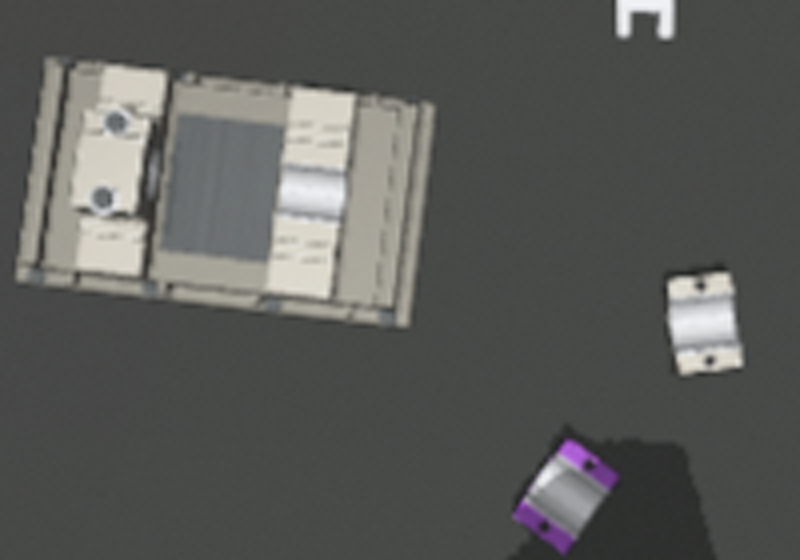

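View pics/cB.png

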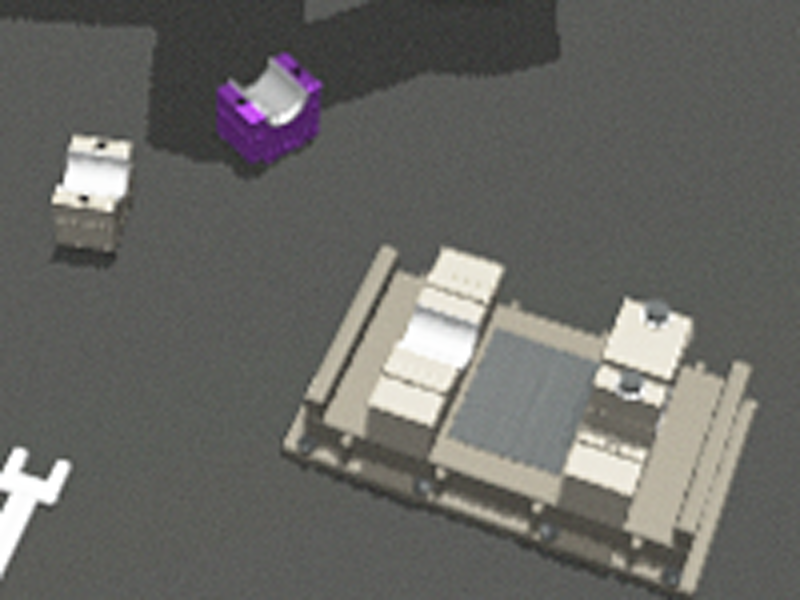

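The crops agree: the loose aluminium cap sits joint face up with its near end in shadow, and the open saddle is on the world −y side. I'll look closer with the wrist camera.

Run:
```python
from h import *
r=ctrl.current_tcp_rot(); p=ctrl.current_position(); R=cv2.Rodrigues(np.array(r,float))[0]
print(r,ctrl.current_t()); print(R.round(3))
f=load('wrist0');K,Rc,t=KRt(f); print('cam in tool',R.T@(-Rc.T@t-p),'axis',R.T@Rc[2])
ctrl.move_straight([p[0],p[1],300],vel=250)
from scipy.spatial.transform import Rotation as Ro
# tool pose s.t. tool x -> world -x? try several yaws
for yaw in np.deg2rad([0,45,90,135,180,-45,-90,-135]):
    Rt=Ro.from_euler('z',yaw)*Ro.from_rotvec([np.pi,0,0])
    s=[ctrl.solve_ik(q,Rt.as_rotvec()) is not None for q in ([460,-150,250],[536,100,280])]
    print(np.rad2deg(yaw),Rt.apply([1,0,0]).round(2),s)
```

```text
[-3.09624677e+00 -5.21678526e-01  3.66354699e-04] 0.15
[[ 0.945  0.328 -0.001]
 [ 0.328 -0.945  0.002]
 [ 0.    -0.002 -1.   ]]
cam in tool [  76.80970268    0.49654942 -174.50756961] axis [-2.97176837e-01  1.08559896e-04  9.54822452e-01]
0.0 [1. 0. 0.] [True, True]
45.0 [0.71 0.71 0.  ] [True, True]
90.0 [0. 1. 0.] [True, True]
135.0 [-0.71  0.71  0.  ] [True, True]
180.0 [-1.  0.  0.] [True, True]
-45.0 [ 0.71 -0.71 -0.  ] [True, True]
-90.0 [ 0. -1.  0.] [False, False]
-135.0 [-0.71 -0.71  0.  ] [False, True]
```

```bash
python3 - <<'E'
from h import *
o=[np.pi,0,0]
for n,q in [('c1',[400,-200,160]),('c2',[420,-90,160]),('s1',[470,50,210]),('s2',[470,150,210])]:
    ctrl.movep(q,o); grab('wrist',n); print(ctrl.current_t())
E
python3 - <<'E'
from h import *
A=[load(n)['image'] for n in('c1','c2','s1','s2')]
cv2.imwrite('pics/c12.png',cv2.resize(np.vstack([np.hstack(A[:2]),np.hstack(A[2:])]),(800,600),interpolation=cv2.INTER_AREA))
E
```

```text
2.5
3.075
3.8
4.3333
```

View pics/c12.png

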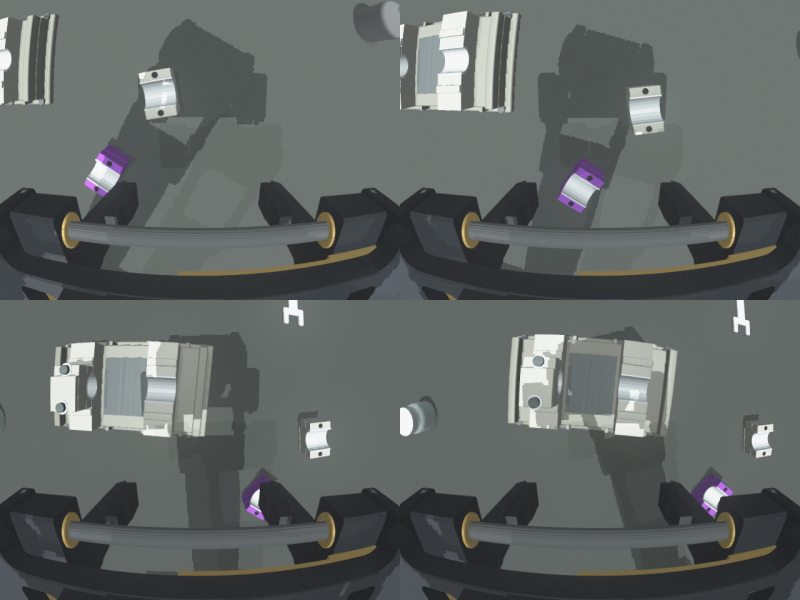

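Run:
```python
from h import *
def crop(n,x,y,w,h,s):
    cv2.imwrite('pics/z_'+n+'.png',cv2.resize(load(n)['image'][y:y+h,x:x+w],None,fx=s,fy=s,interpolation=cv2.INTER_CUBIC))
crop('c1',210,100,100,100,6);crop('c2',350,125,100,100,6);crop('s1',70,45,280,180,2.8);crop('s2',160,45,280,180,2.8)
```

```text
(no output)
```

View pics/z_c1.png

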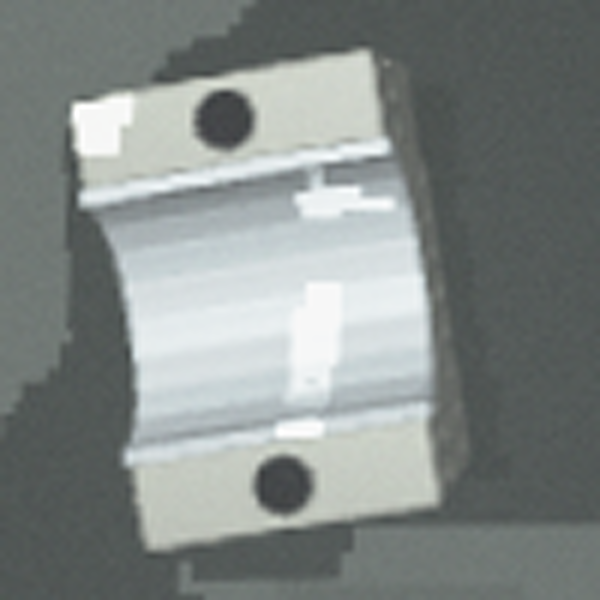

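View pics/z_c2.png

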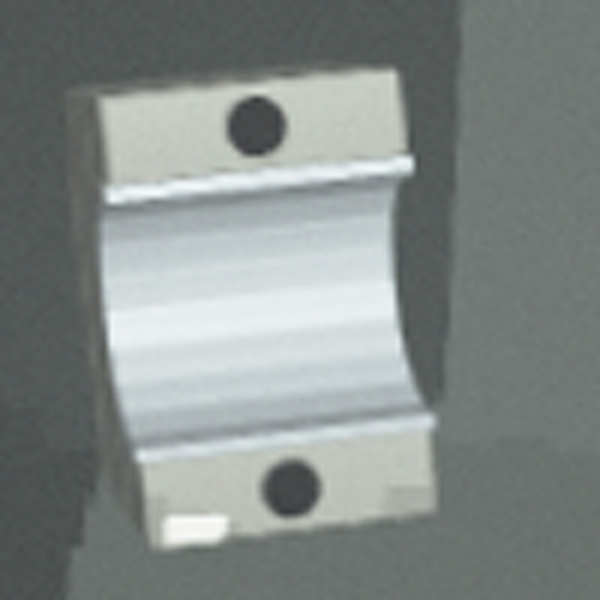

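View pics/z_s1.png

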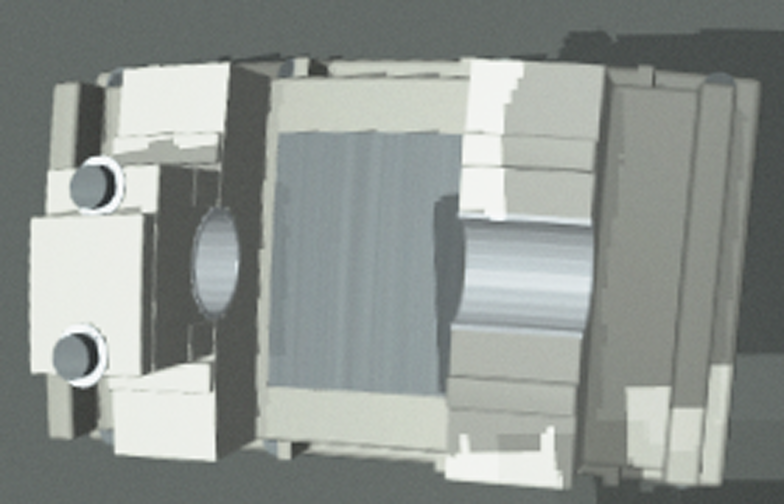

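View pics/z_s2.png

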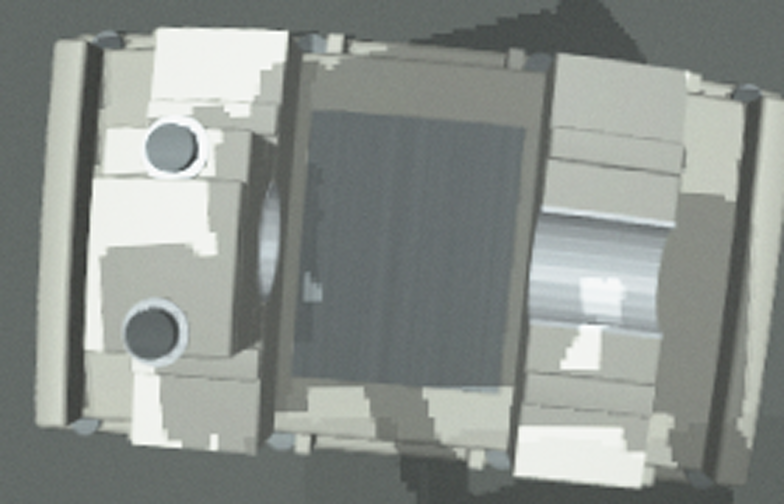

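```bash
cat > fit.py <<'E'
from h import *
from scipy.optimize import least_squares
def unc(pts,off,s): return (np.array(pts,float)+.5)/s-.5+np.array(off)
def fit(obs,loc,x0):
    def P(p): 
        c,s=np.cos(p[3]),np.sin(p[3]); return np.c_[p[0]+c*loc[:,0]-s*loc[:,1],p[1]+s*loc[:,0]+c*loc[:,1],p[2]+loc[:,2]]
    r=lambda p:np.concatenate([(proj(f,P(p),True)-u).ravel() for f,u in obs])
    q=least_squares(r,x0); return q.x,q.fun
E
python3 - <<'E'
from fit import *
c1,c2,s1,s2=map(load,('c1','c2','s1','s2'))
# cap axes: local y=world +x hypothesised; local order TL,TR,BR,BL ; image up=+X, left=+Y
loc=np.array([[-20,30,0],[20,30,0],[20,-30,0],[-20,-30,0]],float)
u1=unc([(72,103),(372,50),(440,507),(150,550)],(210,100),6);u2=unc([(100,97),(398,70),(435,513),(153,548)],(350,125),6)
for i in range(4): print(tri([(c1,u1[i],1),(c2,u2[i],1)]))
x,f=fit([(c1,u1),(c2,u2)],loc,[463,-150,50,-1.57]); print('cap',x,np.abs(f).max(),f.round(1))
ls=np.array([[-20,65,0],[20,65,0],[-20,18,0],[20,18,0],[-20,-18,0],[20,-18,0],[-20,-65,0],[20,-65,0]],float)
v1=unc([(470,58),(605,66),(460,214),(592,222),(452,323),(590,332),(445,484),(572,488)],(70,45),2.8)
v2=unc([(555,53),(686,69),(543,212),(675,227),(530,322),(660,333),(513,478),(643,488)],(160,45),2.8)
for i in range(8): print(ls[i],tri([(s1,v1[i],1),(s2,v2[i],1)]))
x,f=fit([(s1,v1),(s2,v2)],ls,[536,100,71,-1.57]); print('saddle',x,np.abs(f).max(),f.round(1))
E
```

```text
(array([ 490.90321938, -128.20696632,   50.22123525]), [0.01029164068559438, 0.010291640685581275])
(array([ 495.96924056, -167.23327663,   50.24177764]), [0.07312092604219096, 0.07312092604216902])
(array([ 437.12660549, -175.17607336,   50.48426567]), [0.0966848265602177, 0.096684826560322])
(array([ 431.9896984 , -136.75075037,   50.56660343]), [0.02586588985624254, 0.02586588985615714])
cap [ 463.89071008 -151.85912359   49.3292205    -1.43428104] 1.027601142268452 [-0.   0.1  0.6 -0.3  0.9 -0.  -0.4  0.5 -0.5 -0.   0.2 -0.6  0.3  0.1
 -1.   0.3]
[-20.  65.   0.] (array([604.89906308, 114.33230955,  70.81068192]), [0.23811374015913886, 0.23811374015919054])
[20. 65.  0.] (array([601.77667951,  73.97175835,  67.89347122]), [0.5616349277644064, 0.5616349277642373])
[-20.  18.   0.] (array([556.48283377, 117.76304357,  70.88664836]), [0.5504844737425127, 0.5504844737424109])
[20. 18.  0.] (array([552.97822521,  77.72168942,  71.25799734]), [0.22198642571553376, 0.22198642571575308])
[-20. -18.   0.] (array([523.17068982, 121.27571213,  70.47209219]), [0.5491748273491796, 0.5491748273491549])
[ 20. -18.   0.] (array([519.31939075,  79.59324733,  62.33968979]), [0.10325954150965944, 0.10325954150941691])
[-20. -65.   0.] (array([473.88069308, 125.76551599,  71.20472616]), [0.5909749044486419, 0.5909749044486964])
[ 20. -65.   0.] (array([471.98258567,  85.16739735,  72.88033704]), [0.04612044441092817, 0.04612044441099393])
saddle [538.02438512  99.50995397  70.68078125  -1.65508604] 2.6934641171146154 [ 0.5  0.7 -0.5 -0.4 -0.1 -0.7 -0.4 -1.3  0.4  2.3 -2.7  1.8  1.  -2.
  0.4 -0.1  0.4  0.2  0.6  0.9 -0.2 -2.  -0.5 -1.8  0.4  1.   0.3  2.
  1.  -0.6 -0.4 -0.2]
```

Run:
```python
from h import *
b=load('scene0')
s=14
for k,sgn in enumerate((1,-1)):
    im=cv2.resize(b['image'][195:240,262:307],None,fx=s,fy=s,interpolation=cv2.INTER_CUBIC)
    if k==0: cv2.imwrite('pics/capscene.png',im)
    th=-1.434; c,sn=np.cos(th),np.sin(th)
    def W(p): x,y=p[0],p[1]*sgn; return [463.9+c*x-sn*y,-151.9+sn*x+c*y,p[2]]
    L=[]
    for X in(20,-20):
        prof=[(-30,50),(30,50),(30,8),(16,8),(16,0),(-30,0)]
        q=(proj(b,[W((X,y,50-(50-z)) ) for y,z in prof])-[262,195]+.5)*s
        cv2.polylines(im,[q.astype(int)],True,(0,0,255) if X>0 else (0,255,0),1)
    L.append(im); cv2.imwrite(f'pics/hyp{k}.png',im)
a=cv2.imread('pics/hyp0.png');b2=cv2.imread('pics/hyp1.png');o=cv2.imread('pics/capscene.png')
cv2.imwrite('pics/hyp.png',cv2.resize(np.hstack([o,a,b2]),(795,265)))
```

```text
(no output)
```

View pics/hyp.png

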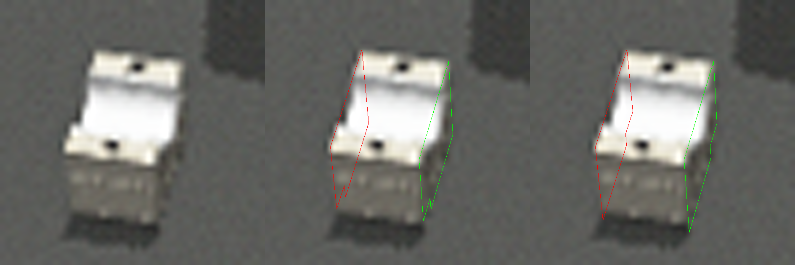

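View pics/capscene.png

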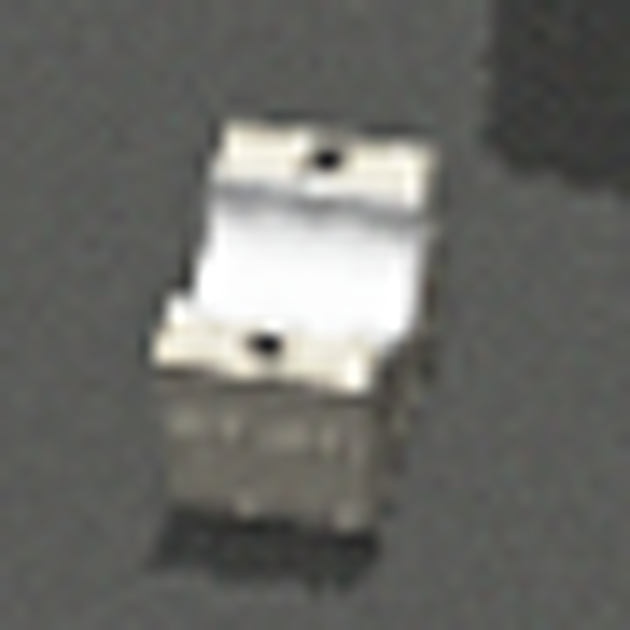

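```bash
cat >> h.py <<'E'
from scipy.spatial.transform import Rotation as Ro
def tool(axisy,lean,sgn=1):
    """jaw axis horizontal along world angle axisy; lean>0: tool z tilts toward (jawaxis rotated -90deg)... returns Rotation"""
    y=np.array([np.cos(axisy),np.sin(axisy),0]); side=np.array([y[1],-y[0],0]) # side=y x z
    z=np.sin(lean)*side+np.array([0,0,-np.cos(lean)]); Y=y*sgn; X=np.cross(Y,z)
    return Ro.from_matrix(np.c_[X,Y,z])
def ik(g,rot,d=19):
    return ctrl.solve_ik(list(np.array(g)+d*rot.as_matrix()[:,2]),rot.as_rotvec())
E
python3 - <<'E'
from h import *
D=np.deg2rad
yc=np.arctan2(.1363,.9907); ys=np.arctan2(-.084,.9964)
for nm,g,a in [('cap',[464,-152,26],yc),('cap up',[464,-152,120],yc),('seat',[538,99.5,99],ys),('seat up',[538,99.5,160],ys)]:
  for sgn in (1,-1):
    print(nm,sgn,[(l,None if (q:=ik(g,tool(a,D(l),sgn))) is None else 'ok') for l in range(-60,61,10)])
# bench places
for X in (420,480,540,600):
  for Y in (-300,-200,-100):
    print(X,Y,[(yaw,sgn,[l for l in range(-60,61,10) if ik([X,Y,24],tool(D(yaw),D(l),sgn)) is not None]) for yaw in (0,) for sgn in(1,-1)])
E
```

```text
cap 1 [(-60, 'ok'), (-50, 'ok'), (-40, 'ok'), (-30, 'ok'), (-20, 'ok'), (-10, 'ok'), (0, 'ok'), (10, 'ok'), (20, 'ok'), (30, 'ok'), (40, 'ok'), (50, 'ok'), (60, 'ok')]
cap -1 [(-60, 'ok'), (-50, 'ok'), (-40, 'ok'), (-30, 'ok'), (-20, 'ok'), (-10, 'ok'), (0, None), (10, None), (20, None), (30, None), (40, 'ok'), (50, 'ok'), (60, 'ok')]
cap up 1 [(-60, 'ok'), (-50, 'ok'), (-40, 'ok'), (-30, 'ok'), (-20, 'ok'), (-10, 'ok'), (0, 'ok'), (10, 'ok'), (20, 'ok'), (30, 'ok'), (40, 'ok'), (50, 'ok'), (60, 'ok')]
cap up -1 [(-60, 'ok'), (-50, 'ok'), (-40, 'ok'), (-30, 'ok'), (-20, 'ok'), (-10, 'ok'), (0, None), (10, None), (20, None), (30, None), (40, None), (50, 'ok'), (60, 'ok')]
seat 1 [(-60, 'ok'), (-50, 'ok'), (-40, 'ok'), (-30, 'ok'), (-20, 'ok'), (-10, 'ok'), (0, 'ok'), (10, 'ok'), (20, 'ok'), (30, 'ok'), (40, 'ok'), (50, 'ok'), (60, 'ok')]
seat -1 [(-60, 'ok'), (-50, 'ok'), (-40, 'ok'), (-30, None), (-20, None), (-10, None), (0, None), (10, None), (20, 'ok'), (30, 'ok'), (40, 'ok'), (50, 'ok'), (60, 'ok')]
seat up 1 [(-60, 'ok'), (-50, 'ok'), (-40, 'ok'), (-30, 'ok'), (-20, 'ok'), (-10,
[... 1076 characters left out ...]
0, 10, 20, 30, 40, 50]), (0, -1, [-60, -50, -40, -30, -20, -10, 50])]
540 -200 [(0, 1, [-60, -50, -40, -30, -20, -10, 0, 10, 20, 30, 40, 50, 60]), (0, -1, [-60, -50, -40, -30, -20, -10, 40, 50, 60])]
540 -100 [(0, 1, [-60, -50, -40, -30, -20, -10, 0, 10, 20, 30, 40, 50, 60]), (0, -1, [-60, -50, -40, -30, -20, 40, 50, 60])]
600 -300 [(0, 1, [-60, -50, -40, -30, -20, -10, 0, 10, 20, 30, 40, 50, 60]), (0, -1, [-60, -50, -40, -30, -20, -10, 50, 60])]
600 -200 [(0, 1, [-60, -50, -40, -30, -20, -10, 0, 10, 20, 30, 40, 50, 60]), (0, -1, [-60, -50, -40, -30, -20, 40, 50, 60])]
600 -100 [(0, 1, [-60, -50, -40, -30, -20, -10, 0, 10, 20, 30, 40, 50, 60]), (0, -1, [-60, -50, -40, -30, -20, 40, 50, 60])]
```

Checks on the measurements:
- The cap's joint face triangulates to 50.2–50.6 mm high (must be 50), at (464,−152), about 59 × 39 mm.
- The seat is about 71 mm high, at (538,99.5), with the fitted cap's step towards world +x.
- The loose cap's step also appears to be at world +x. I'll confirm that up close once it lies on its side.

The plan is to grip the y end faces with the tool leaning −55°, rotate to +35° and lay the cap down. I then repeat that to fit it on the saddle.

```bash
cat >> h.py <<'E'
D=np.deg2rad
YC=np.arctan2(.1363,.9907); YS=np.arctan2(-.0855,.9963)
def pose(g,rot,d=17): return list(np.array(g,float)+d*rot.as_matrix()[:,2]), list(rot.as_rotvec())
def back(g,rot,b): return np.array(g,float)-b*rot.as_matrix()[:,2]
E
python3 - <<'E'
from h import *
q0=np.array(ctrl.current_joint_positions()); print(q0.round(2))
# continuity
for nm,g,a in [('cap',[464,-152,100],YC),('lay',[510,-220,100],YC),('seat',[538,99.5,180],YS)]:
    for l in (-55,-30,0,20,35):
        print(nm,l,np.round(ctrl.solve_ik(*pose(g,tool(a,D(l)))),2))
E
```

```text
[ 0.26 -0.08  1.98 -0.    1.24  1.83]
cap -55 [-0.75  0.53  1.81  0.54  1.63 -1.1 ]
cap -30 [-0.63  0.27  1.95  0.38  1.33 -0.94]
cap 0 [-0.37  0.03  2.12 -0.    0.99 -0.5 ]
cap 20 [-0.13 -0.02  2.22 -0.44  0.9   0.  ]
cap 35 [ 0.05  0.03  2.26 -0.78  0.95  0.41]
lay -55 [-0.78  0.65  1.61  0.53  1.71 -1.07]
lay -30 [-0.67  0.39  1.78  0.36  1.38 -0.95]
lay 0 [-0.45  0.15  1.99 -0.    1.   -0.59]
lay 20 [-0.25  0.09  2.11 -0.43  0.86 -0.12]
lay 35 [-0.09  0.11  2.18 -0.81  0.88  0.31]
seat -55 [-0.4   0.23  2.05  0.92  1.39 -0.74]
seat -30 [-0.19  0.07  2.01  0.57  1.18 -0.36]
seat 0 [ 0.14  0.06  1.93 -0.    1.15  0.22]
seat 20 [ 0.34  0.16  1.86 -0.33  1.29  0.54]
seat 35 [ 0.46  0.27  1.81 -0.52  1.43  0.71]
```

Run:
```python
from h import *
rot=tool(YC,D(-55)); g=np.array([463.8+4*.136,-151.9-4*.99,26])
ctrl.set_gripper(86,40)
ctrl.movep(*pose(back(g,rot,130),rot))
print(ctrl.move_straight(pose(g,rot)[0],vel=100,threshold=15), ctrl.current_position(),ctrl.current_force(),ctrl.current_t())
grab('wrist','g1'); grab('scene','g1s')
im=load('g1s')['image'][120:300,180:420]
cv2.imwrite('pics/g1v.png',np.hstack([cv2.resize(load('g1')['image'],(400,300)),cv2.resize(im,(400,300))]))
```

```text
False [ 462.96014079 -142.81767252   16.53564354] [0.05613292 0.80602171 0.36284444] 8.5167
```

View pics/g1v.png

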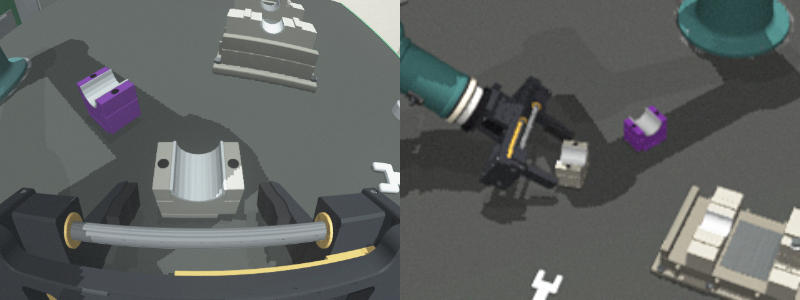

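Run:
```python
from h import *
cv2.imwrite('pics/g1z.png',cv2.resize(load('g1')['image'][210:390,170:470],None,fx=2.6,fy=2.6,interpolation=cv2.INTER_CUBIC))
```

```text
(no output)
```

View pics/g1z.png

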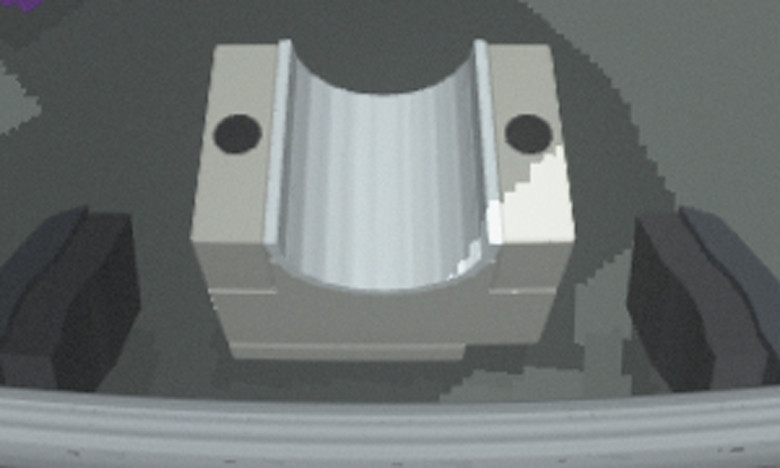

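The x face shows the step at the right, with the crown strip ending at crop pixel (465,350). That is world +x, so the direction is confirmed. Now grip, lift, turn and lay down.

Run:
```python
from h import *
r1=tool(YC,D(-55)); g=np.array([463.8+4*.136,-151.9-4*.99,26])
ctrl.set_gripper(30,40); print('open',ctrl.current_opening())
up=g+[0,0,110]; ctrl.move_straight(pose(up,r1)[0],vel=120); print(ctrl.current_force(),ctrl.current_opening())
L=np.array([510,-220,24.])
for l in(-25,5,35):
    ctrl.movep(*pose(L+[0,0,110],tool(YS,D(l))))
r2=tool(YS,D(35))
ctrl.move_straight(pose(L+[0,0,12],r2)[0],vel=120)
ctrl.hold(.2); print(ctrl.current_force())
print(ctrl.move_straight(pose(L+[0,0,-4],r2)[0],vel=20,threshold=6),np.array(ctrl.current_position())-pose(L,r2)[0],ctrl.current_force(),ctrl.current_t())
grab('scene','l1s');grab('wrist','l1')
cv2.imwrite('pics/l1v.png',np.hstack([cv2.resize(load('l1')['image'],(400,300)),cv2.resize(load('l1s')['image'][120:300,180:420],(400,300))]))
```

```text
open 59.6115157961097
[ 0.48927636 -0.01967638 -3.24986956] 59.026453170532655
[ 0.42258344  0.12314032 -2.21695061]
True [-0.06331012  0.10002189  1.19513399] [-0.25259073  2.29565226  3.1533933 ] 13.6083
```

View pics/l1v.png

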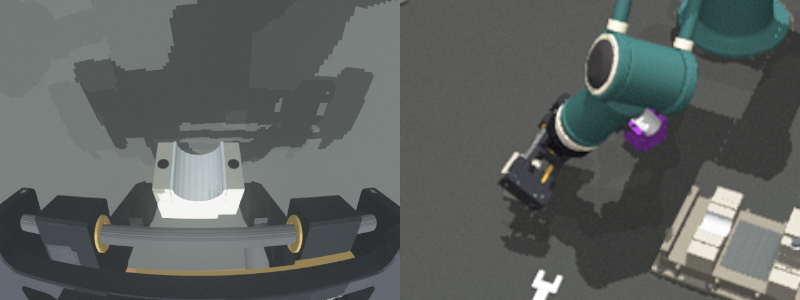

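Run:
```python
from h import *
r2=tool(YS,D(35)); L=np.array([510,-220,24.])
ctrl.set_gripper(75,40); ctrl.hold(.5)
print(ctrl.current_opening(),ctrl.current_force())
ctrl.set_gripper(86)
p=back(L,r2,110); ctrl.move_straight(pose(p,r2)[0],vel=150)
o=[np.pi,0,0]
for n,q in [('d1',[430,-270,160]),('d2',[430,-170,160])]:
    ctrl.movep(q,o); grab('wrist',n)
print(ctrl.current_t())
cv2.imwrite('pics/dv.png',np.hstack([cv2.resize(load(n)['image'],(400,300)) for n in('d1','d2')]))
```

```text
75.27943907724662 [0.8186983  0.75212983 0.28832825]
17.2417
```

View pics/dv.png

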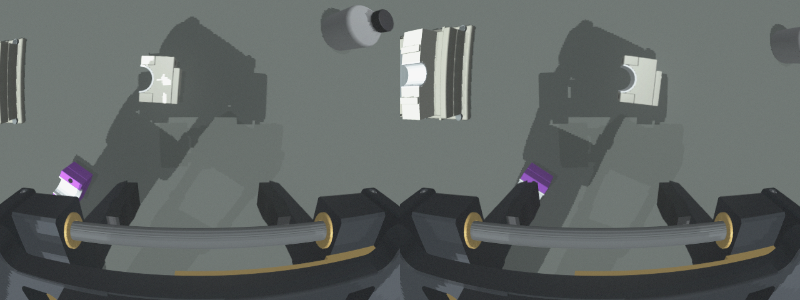

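The cap lies on its side at (159,79) in the small left view. Its bore faces left (+y) and the step is at the upper right (+x, crown). Next I measure it and re-measure the seat.

Run:
```python
from h import *
o=[np.pi,0,0]
for n,q in [('s3',[480,70,170]),('s4',[480,130,170]),('s5',[440,100,170])]:
    ctrl.movep(q,o); grab('wrist',n)
print(ctrl.current_t())
def crop(n,x,y,w,h,s):
    cv2.imwrite('pics/z_'+n+'.png',cv2.resize(load(n)['image'][y:y+h,x:x+w],None,fx=s,fy=s,interpolation=cv2.INTER_CUBIC))
crop('d1',215,75,90,100,6);crop('d2',345,75,90,100,6)
cv2.imwrite('pics/sv.png',np.hstack([cv2.resize(load(n)['image'],(400,300)) for n in('s3','s4')]))
```

```text
19.025
```

View pics/z_d1.png

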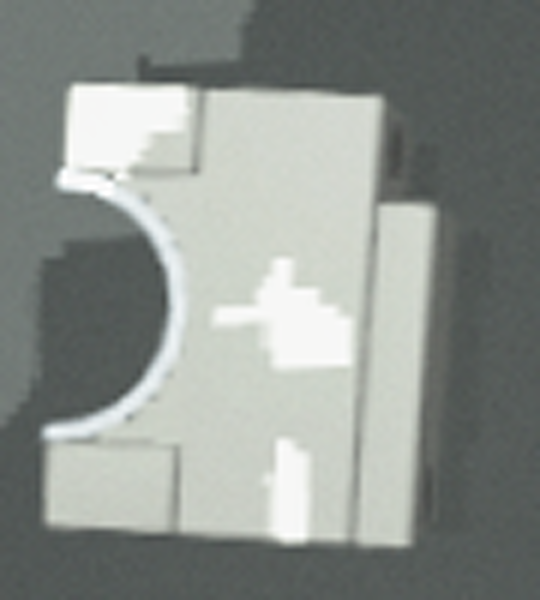

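View pics/z_d2.png

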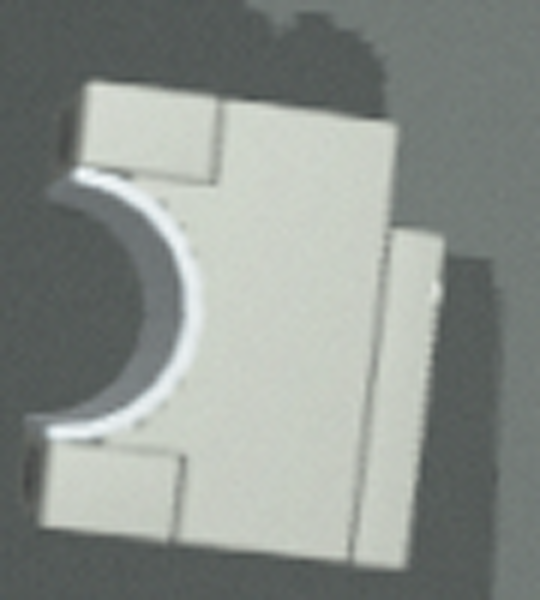

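View pics/sv.png

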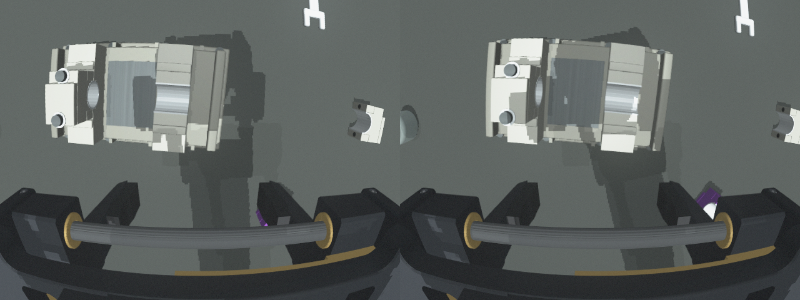

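Run:
```python
from fit import *
d1,d2=load('d1'),load('d2')
loc=np.array([[30,50,0],[30,8,0],[16,0,0],[-30,0,0],[-30,50,0]],float)
u1=unc([(70,85),(383,97),(435,207),(412,546),(45,525)],(215,75),6);u2=unc([(87,82),(397,125),(443,237),(407,568),(40,525)],(345,75),6)
x,f=fit([(d1,u1),(d2,u2)],loc,[510,-240,40,-.085]); print(x,f.round(1))
print('expected crown centre', np.array([510,-220])-26*np.array([.0855,.9963]), YS)
def crop(n,x,y,w,h,s):
    cv2.imwrite('pics/z_'+n+'.png',cv2.resize(load(n)['image'][y:y+h,x:x+w],None,fx=s,fy=s,interpolation=cv2.INTER_CUBIC))
crop('s3',235,60,110,190,3.1);crop('s4',315,60,110,190,3.1);crop('s5',265,20,110,190,3.1)
cv2.imwrite('pics/s345.png',np.hstack([cv2.imread(f'pics/z_s{k}.png')[:589,:265*2] for k in(3,4)]))
```

```text
[ 5.07804138e+02 -2.46452290e+02  3.99984203e+01 -8.33530546e-02] [ 0.2 -0.4  0.7 -0.5  0.9 -0.7  0.3  0.7 -0.1  0.5 -0.9 -0.4 -0.1 -0.4
  0.1 -0.4 -0.6  0.7 -0.6  0.8]
expected crown centre [ 507.777  -245.9038] -0.0856077789455886
```

View pics/s345.png

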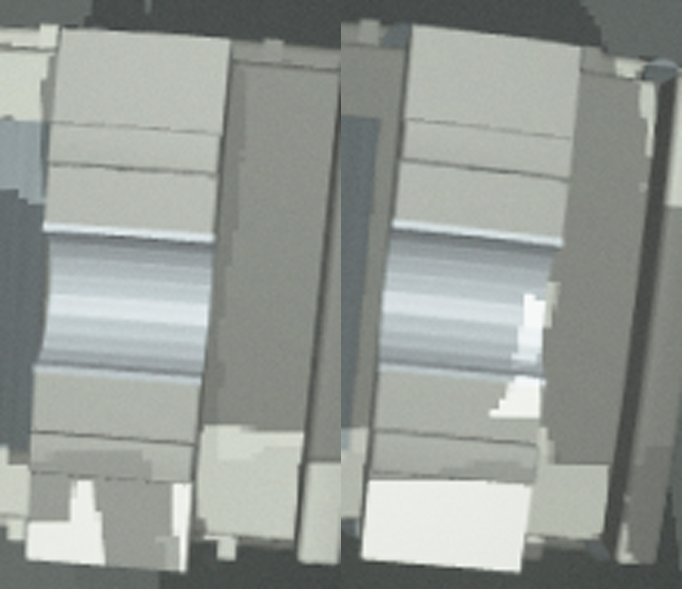

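View pics/z_s5.png

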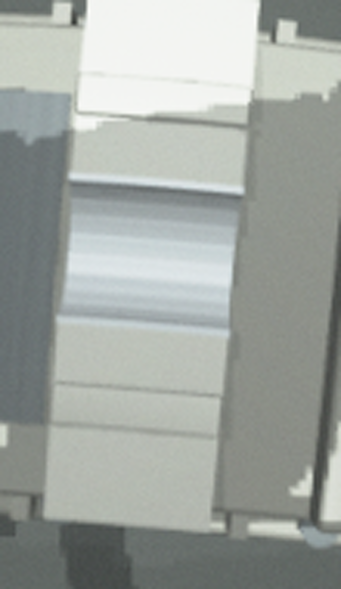

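Run:
```python
from fit import *
s3,s4,s5=map(load,('s3','s4','s5'))
C=np.array([[-20,65,0],[20,65,0],[20,-65,0],[-20,-65,0]],float)
O=[(235,60),(315,60),(265,20)]
a=unc([(62,29),(231,39),(186,571),(25,557)],O[0],3.1);b=unc([(71,26),(240,46),(179,573),(20,557)],O[1],3.1)
x,f=fit([(s3,a),(s4,b)],C,[538,99,71,-1.655]); print(x,f.round(1))
# overlay full model on images
def ov(n,off,s,x):
    F=load(n); im=cv2.resize(F['image'][off[1]:off[1]+190,off[0]:off[0]+110],None,fx=s,fy=s,interpolation=cv2.INTER_CUBIC)
    c,sn=np.cos(x[3]),np.sin(x[3]); 
    def L(P,col):
        P=np.array(P,float); W=np.c_[x[0]+c*P[:,0]-sn*P[:,1],x[1]+sn*P[:,0]+c*P[:,1],P[:,2]]
        q=(proj(F,W,True)-off+.5)*s; cv2.polylines(im,[q.round().astype(int)],False,col,1)
    for y,z,col in [(65,71,(0,0,255)),(-65,71,(0,0,255)),(42,75,(0,255,0)),(-42,75,(0,255,0)),(32,75,(255,0,0)),(-32,75,(255,0,0)),(32,71,(255,0,255)),(-32,71,(255,0,255)),(18,71,(0,255,255)),(-18,71,(0,255,255))]:
        L([(-20,y,z),(20,y,z)],col)
    return im
cv2.imwrite('pics/ov.png',np.hstack([ov(n,o,3.1,x) for n,o in zip(('s3','s4'),O)]))
```

```text
[538.14866881  99.72449234  70.80493362  -1.66274083] [-0.3  0.  -0.   0.1 -0.3  0.2  0.6  0.2  0.3 -0.3  0.1  0.1 -0.2 -0.5
 -0.1  0.1]
```

View pics/ov.png

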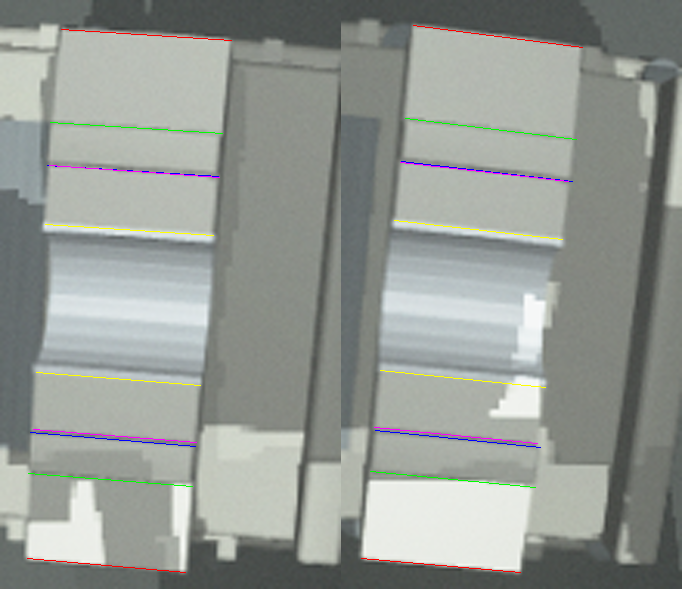

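The seat fits with residuals of about 0.3 px. As a check, the cap measured within 0.6 mm of where the gripper laid it. Taking it again from the crown side.

Run:
```python
from h import *
a=-.0845; y=np.array([np.cos(a),np.sin(a)]); n=np.array([-y[1],y[0]])
rot=tool(a,D(-55)); g=np.r_[np.array([507.8,-246.2])+22*n,23]
ctrl.set_gripper(86,40)
ctrl.movep([480,-60,260],list(tool(a,0).as_rotvec()))
ctrl.movep(*pose(back(g,rot,140),rot))
print(ctrl.move_straight(pose(g,rot)[0],vel=100,threshold=15),ctrl.current_t())
grab('wrist','h1')
ctrl.set_gripper(30,40); print(ctrl.current_opening())
ctrl.move_straight(pose(g+[0,0,160],rot)[0],vel=150); print(ctrl.current_force(),ctrl.current_opening(),ctrl.current_t())
grab('wrist','h2')
cv2.imwrite('pics/hv.png',np.hstack([cv2.resize(load(n)['image'],(400,300)) for n in('h1','h2')]))
```

```text
False 23.7417
59.40737328753588
[-0.69160707 -0.39131709 -2.65435823] 59.30120350760587 25.5333
```

View pics/hv.png

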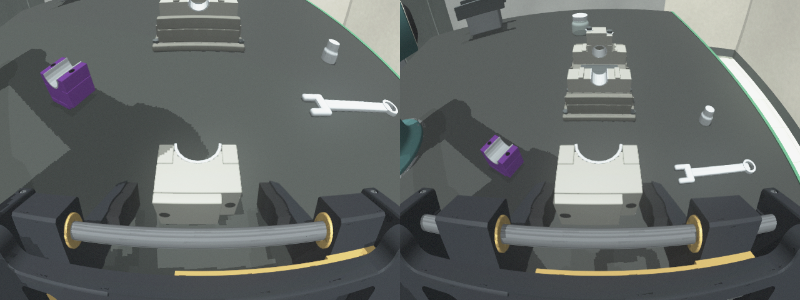

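The cap is held square, with the step at the right (+x). Now I swing it over the saddle.

```bash
cat >> h.py <<'E'
AS=-.092
SEAT=np.array([538.15,100.0]); GF=np.r_[SEAT+3*np.array([-np.sin(AS),np.cos(AS)]),99.]
E
python3 - <<'E'
from h import *
for l,g in ((-25,[520,-150,230]),(5,[530,-30,230]),(35,GF+[0,0,110])): ctrl.movep(*pose(g,tool(AS,D(l))))
r=tool(AS,D(35))
ctrl.move_straight(pose(GF+[0,0,15],r)[0],vel=100); ctrl.hold(.2)
print(ctrl.current_force(),ctrl.current_t(),np.array(ctrl.current_position())-pose(GF+[0,0,15],r)[0])
grab('scene','p1s');grab('wrist','p1');grab('top','p1t')
s=load('p1s')['image'][190:310,330:460]; t=load('p1t')['image'][190:300,190:310]
cv2.imwrite('pics/pv.png',np.hstack([cv2.resize(load('p1')['image'][150:420,100:540],(0,0),fx=.9,fy=.9)[:240,:390],cv2.resize(s,(390,360))[:240]]))
cv2.imwrite('pics/p1z.png',cv2.resize(load('p1')['image'][90:390,120:520],(800,600)))
cv2.imwrite('pics/p1sz.png',cv2.resize(s,None,fx=4.5,fy=4.5,interpolation=cv2.INTER_CUBIC))
E
```

```text
[-0.25991     0.15272339 -2.94930543] 28.7083 [0.53636692 0.27324614 0.76297018]
```

View pics/p1z.png

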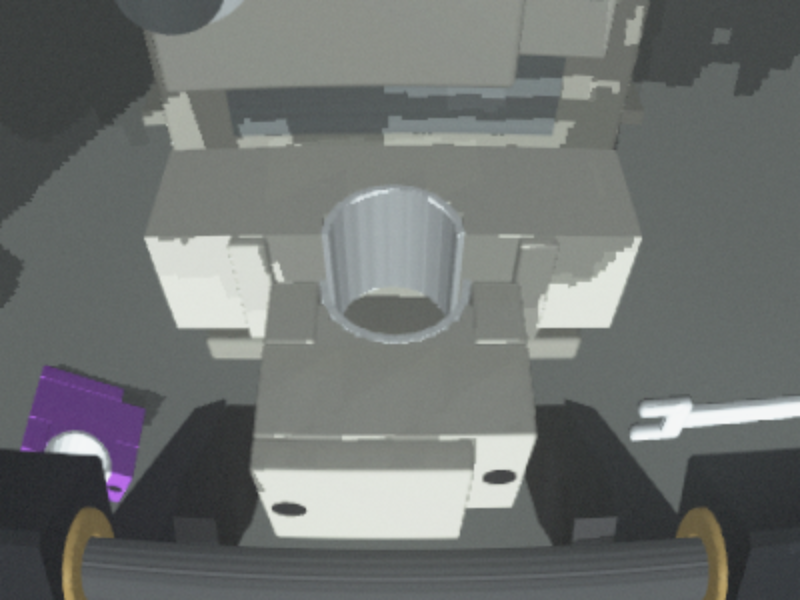

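View pics/p1sz.png

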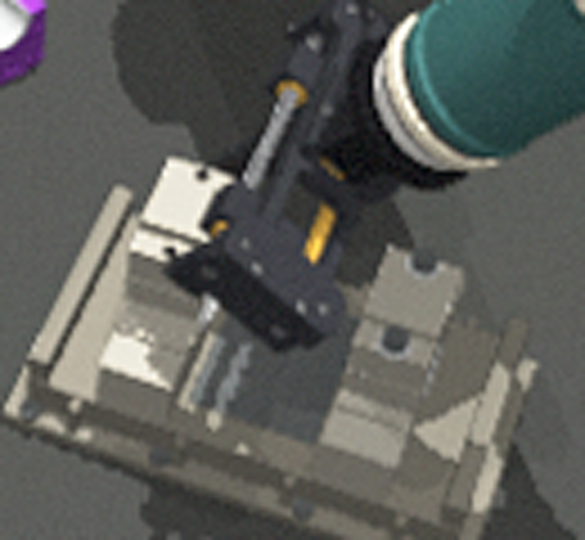

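Saddle centre and cap centre coincide in the wrist view: saddle corners at columns 147 and 640 (mid 393.5), cap at 252 and 537 (mid 394.5). The step is on the same side as the fitted cap's. Lowering slowly.

Run:
```python
from h import *
r=tool(AS,D(35)); G=GF-[.4,.2,0]
ctrl.move_straight(pose(G+[0,0,6],r)[0],vel=30)
t=ctrl.move_straight(pose(G+[0,0,-4],r)[0],vel=10,threshold=6)
print(t,np.array(ctrl.current_position())-pose(GF,r)[0],ctrl.current_force(),ctrl.current_t())
grab('scene','q1s');grab('wrist','q1')
s=load('q1s')['image'][190:310,330:460]
cv2.imwrite('pics/q1z.png',cv2.resize(load('q1')['image'][90:390,120:520],(800,600)))
```

```text
True [-0.36730132 -0.02035459  0.64003957] [0.2941784  2.51289608 4.79479366] 29.9333
```

View pics/q1z.png

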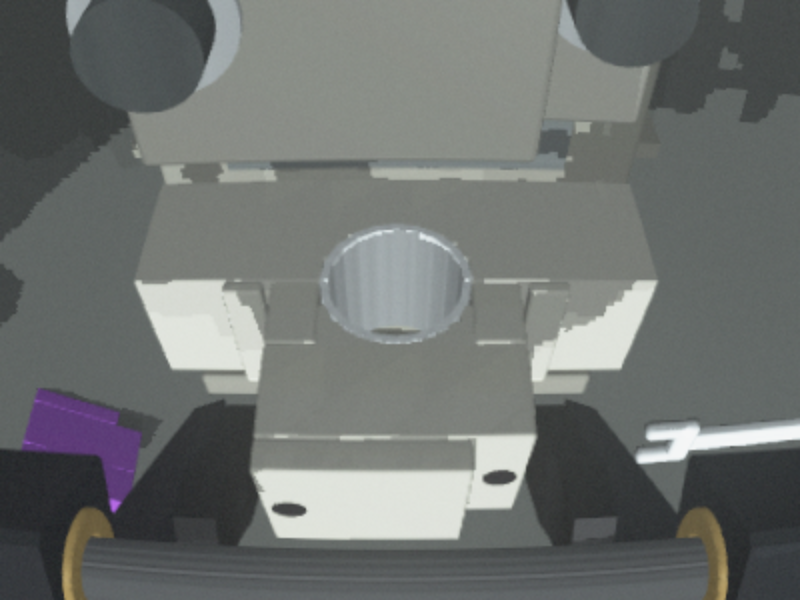

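Run:
```python
from h import *
r=tool(AS,D(35)); G=GF-[.4,.2,0]
ctrl.set_gripper(70,20); ctrl.hold(.3); print(ctrl.current_opening(),ctrl.current_force())
p=np.array(ctrl.current_position())
ctrl.set_gripper(84)
ctrl.move_straight(list(p-120*r.as_matrix()[:,2]),vel=120)
o=[np.pi,0,0]
ctrl.movep([470,60,300],o)
for n,q in [('e1',[470,60,240]),('e2',[470,140,240])]:
    ctrl.movep(q,o); grab('wrist',n)
print(ctrl.current_t())
def crop(n,x,y,w,h,s):
    cv2.imwrite('pics/z_'+n+'.png',cv2.resize(load(n)['image'][y:y+h,x:x+w],None,fx=s,fy=s,interpolation=cv2.INTER_CUBIC))
crop('e1',100,50,260,180,3);crop('e2',180,50,260,180,3)
```

```text
70.33878885974485 [0.12882727 0.06813798 0.6353535 ]
33.975
```

View pics/z_e1.png

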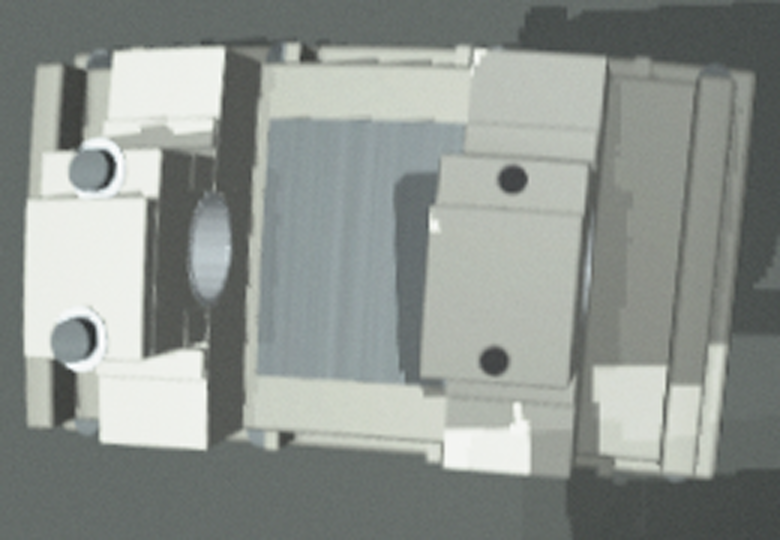

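View pics/z_e2.png

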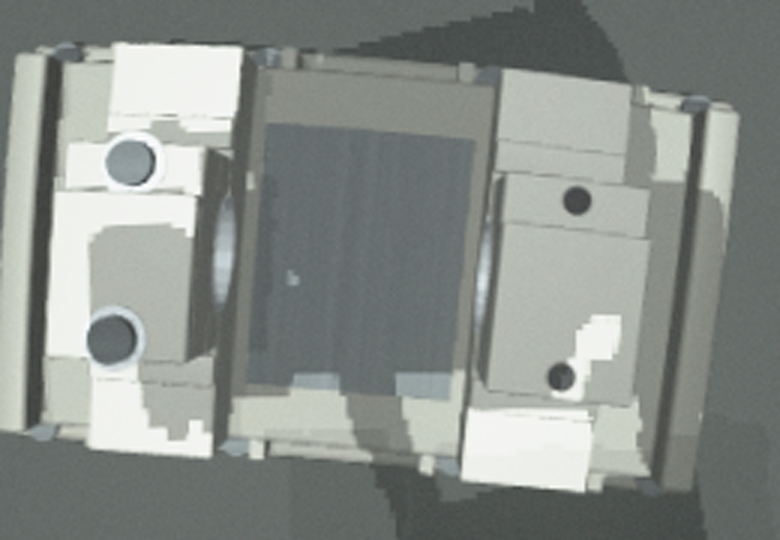

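Run:
```python
from fit import *
e1,e2=load('e1'),load('e2')
loc=np.array([[-20,16,0],[20,16,0],[20,-30,0],[-20,-30,0]],float)
a=unc([(434,203),(586,215),(570,387),(421,379)],(100,50),3);b=unc([(501,222),(650,240),(634,404),(487,390)],(180,50),3)
x,f=fit([(e1,a),(e2,b)],loc,[538,100,121,-1.66]); print(x,f.round(1))
C=np.array([[-20,65,0],[20,65,0],[20,-65,0],[-20,-65,0]],float)
s1=unc([(473,52),(608,57),(570,478),(443,468)],(100,50),3);s2=unc([(500,68),(632,86),(587,492),(460,479)],(180,50),3)
s,f=fit([(e1,s1),(e2,s2)],C,[538,100,71,-1.66]); print(s,f.round(1))
d=x-s; yv=np.array([-np.sin(s[3]),np.cos(s[3])]); xv=np.array([np.cos(s[3]),np.sin(s[3])]); print('rel x,y,z,yaw',d[:2]@xv,d[:2]@yv,d[2],d[3])
```

```text
[538.18340717  98.76588184 119.66060512  -1.65495293] [-0.4  1.  -0.2 -0.1  0.6  0.7  0.5 -0.1  0.5 -0.9  0.3 -1.  -0.8  0.3
 -0.4  0. ]
[538.29540567  99.76099845  71.75912419  -1.65941519] [ 0.2 -0.2 -0.6  0.7  0.1  0.3  0.3  0.2  0.7 -0.2 -0.3 -0.7 -0.6 -0.2
  0.3  0.1]
rel x,y,z,yaw 1.0011238831361844 -0.023488286013984554 47.901480924737726 0.004462254764836526
```

Run:
```python
from h import *
ctrl.movep([450,-60,300],[np.pi,0,0]); ctrl.hold(.3)
grab('scene','fs'); 
cv2.imwrite('pics/fsz.png',cv2.resize(load('fs')['image'][190:340,320:460],None,fx=4,fy=4,interpolation=cv2.INTER_CUBIC))
a=load('scene0')['image'];b=load('fs')['image']
for n,(x,y) in dict(oil=(143,220),jar=(537,295),spanner=(257,315),socket=(305,334)).items():
    t=a[y-22:y+22,x-18:x+18]; r=cv2.matchTemplate(b[y-34:y+34,x-30:x+30],t,cv2.TM_CCOEFF_NORMED); print(n,cv2.minMaxLoc(r)[1],np.array(cv2.minMaxLoc(r)[3])-12)
```

```text
oil 0.9901618361473083 [0 0]
jar 0.9990773797035217 [0 0]
spanner 0.9991541504859924 [0 0]
socket 0.9960614442825317 [0 0]
```

View pics/fsz.png

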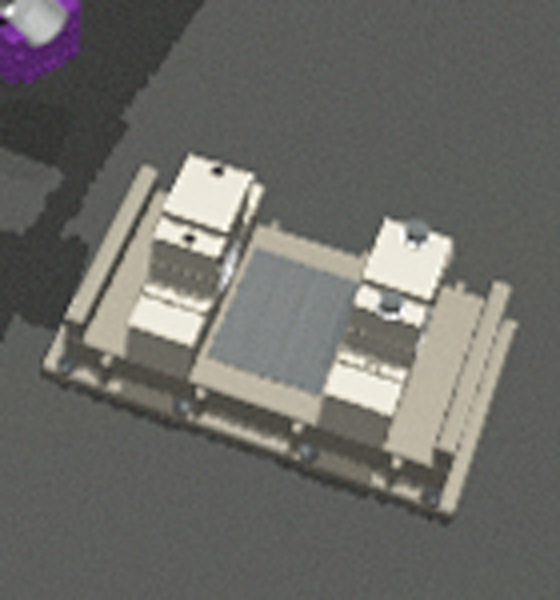

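The scene view shows the placed cap at crop (200,210), seated flat and parallel to the fitted cap at (400,270), with both steps towards the same near side. The bystanders have not moved.

Run:
```python
from h import *
print(ctrl.current_t(),ctrl.finish_job())
```

```text
the job is handed in; nothing more can be done
35.175 None
```

The cap is on the open saddle, joint face down between the lips, with its step on the same side as the fitted cap's. I handed the job in at 35.2 s of the 61 s allowed. No verdict is reported.

**What I did:** I gripped the loose aluminium cap by its y end faces, turned it 90° and laid it on its x face. I let go, took it again from the crown side and turned it another 90°. I then lowered it onto the saddle at 10 mm/s until contact at about 7 N, released it and backed out.

**Last checks:**

| Check | Result |
|---|---|
| Offset along the crankshaft | about 1.0 mm |
| Offset between the lips (y) | about 0.0 mm |
| Yaw against the saddle | about 0.004 rad |
| Step side | same as the fitted cap |
| Bystanders | no shift in the scene image |

**One that disagreed:** the camera put the crown 47.9 mm above the seat, where it should be 50. The crown and seat heights in that view were each off by about 1 mm (119.7 against 121, and 71.8 against 71). The gripper made contact 0.6 mm above the expected height, and resting on a lip would have shown as 4 mm, so I take the cap to be fully seated.

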